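# Hang the stained-slide carrier on the drip stand behind its drop keeper

## Task

Lift the slide carrier out of its glass staining dish and hang it by its eye on the peg of the drip stand: slide the eye along the peg so that it lifts the drop keeper, press it on gently against the sprung washer until the keeper falls in front of it, then let go so that it hangs freely, trapped between keeper and washer. The carrier holds glass: keep it upright, never ram it against the stand, and leave the small bottles beside the dish and the stand where they are.

Things in the scene. Friction and masses are not known exactly. Their poses are not given: they have to be found in the camera images.
- carrier: open steel slide carrier, foot 70 x 83 x 29 mm, with six glass slides on edge and a wire handle rising to an eye and a grip; 153 mm tall, 0.24 to 0.39 kg. Origin: centre of its underside; z up; the peg goes through the eye along its x axis (either way round). It stands in the dish with 4 mm to spare on each side: lift it straight up by 50 mm or more
- carrier_grip (a point): centre of the grey grip on top of the carrier: 10 mm thick along the carrier's x, 30 mm wide along its y, 36 mm tall; 135 mm above the carrier's underside. Pinch it firmly across the 10 mm, from straight above
- carrier_eye (a point): point in the eye, 44.5 mm below carrier_grip, where the peg's axis lies once the carrier hangs. The eye is a loop of 5 mm wire in the carrier's y-z plane, 18 mm wide inside, its top a shallow V. While the peg passes through, this point may be level with the peg's axis or up to 10 mm above it (5 is the middle), and 3 mm to either side
- dish: glass staining dish, 86 (x) x 100 (y) x 40 mm, floor and walls 4 mm thick, fixed; origin at the centre of its underside
- stand: fixed steel drip stand: tray 190 x 100 x 17 mm, a post at its far end, and clamped to it a level round peg, 12 mm thick, with a rounded free end. Origin: on the table under the tray. The peg's axis lies along the stand's x axis at y = 0; its free end points to -x, so the eye is slid on towards +x. Behind the peg are clamp and post (x = 60 to 86 mm), up to 20 mm above the peg's axis
- peg_nominal (a point): nominal place of the peg's free end, 45 mm before the stand's origin, 155 mm high. Clamp and peg are set by hand and the setting is not measured: the real axis is up to 3 mm higher or lower, the real free end up to 18 mm nearer or farther along x: feel for them. From the real free end it is 10 mm to the keeper's pivot and 30 mm to the washer's face
- keeper (a joint): drop keeper (rad): steel blade in a slot of the peg, sloping down and back from its pivot at 45 degrees. 0: down, closed, its toe 23 mm below the peg's axis, 27 mm behind the free end; 0.785: lifted level into the slot. The eye pushed on lifts it (under 1 N); it falls shut by its weight once the eye is 40 mm behind the free end. It cannot swing outward, so the eye is trapped
- washer (a joint): rubber-faced sprung washer, 28 mm round, on the peg (m): 0 free, grows as the eye pushes it along. It yields from 1 N, 0.45 N per mm; the keeper falls when it is back about 12.5 mm (6.5 N); hard stop at 20 mm (10 N). Friction on the peg adds 0 to 2 N. With the eye let go behind the closed keeper it reads about 2.5 mm
- stain_bottle: blue and white stain bottle, 44 mm thick, 93 mm tall, beside the dish: a bystander; origin under its centre
- dropper: small dropper bottle, 32 mm thick, 76 mm tall, beside the stand: a bystander; origin under its centre

How it is judged:
On the way, in this order (a step that is already met when the one before it is completed fails the run):
1. the carrier is lifted upright out of its dish (height (world z) of carrier above 0.045 m and angle between carrier's own z axis and vertical below 0.3 rad), for 0.1 s.
2. the eye, slid on the peg, lifts the keeper (value of joint keeper above 0.4 rad and contact force between carrier and stand above 0.05 N), for 0.05 s.
3. the keeper has fallen shut with the eye pressing the washer back behind it (value of joint keeper below 0.15 rad and value of joint washer above 0.001 m), for 0.1 s.
At the end, for the whole second after the job is handed in: The carrier hangs still and upright (0.2 rad) on the stand's peg, eye 145 to 165 mm above the table and within 50 mm of the stand's origin in plan; the keeper is down (under 0.15 rad) and the eye holds the washer back by over 1 mm, as only a closed keeper can make it (all of step 3 and height (world z) of carrier_eye between 0.145 and 0.165 m and horizontal distance between carrier_eye and stand below 0.05 m and angle between carrier's own z axis and vertical below 0.2 rad and linear speed of carrier below 0.05 m/s and contact force between carrier and stand above 0.5 N); the robot touches nothing.
It fails at once if the carrier is rammed against the stand (over 30 N) (contact force between carrier and stand above 30 N).
It fails at once if the carrier is tipped by more than 0.5 rad (angle between carrier's own z axis and vertical above 0.5 rad).
It fails at once if a bottle beside the work is pushed away (over 30 mm) (distance of any of stain_bottle, dropper from where it was at the start of the episode above 0.03 m).
It also fails if it takes over 54 s, if anything falls off the work surface, if the arm or the gripper's body presses on something with over 40 N, if the wrist force passes 120 N, or if a joint passes its speed limit or range.

## Robot

A 6-joint arm with a two-finger parallel gripper is mounted at the origin on a cart in front of the work surface, level with it; the furniture and walls round the work are solid. World frame = base frame: x ahead of the robot, y to its left, z up, the work surface at z = 0. Lengths are in m, angles in rad, forces in N, time in s.
With the tool pointing down it reaches from about 0.35 to 1 m from the base axis. Payload 7.1 kg.
Tool frame: the origin (TCP) lies on the mounting face of the last link; the fingertips stand 173 mm ahead of it and the grasp point (between the pads) lies bot.hold_point_z ahead of it (bot.hold_point_z is the distance from the TCP to the grasp point, in m); y points along the fingers, z is the direction in which the jaws open and shut, and the axes are right-handed (so a half turn about y gives the same grasp; the last joint's range is limited). The gripper opens to 85 mm and grips with 20 to 120 N. Pads are 22 mm wide; open, the fingers measure 114 mm over their backs; the gripper's body (76 mm by 85 mm) begins 54 mm behind the grasp point. The pads swing forward as they close: fully open they stand 13 mm farther back than shut.
Start: joints at [1.098, 0.423, 1.63, -0, 1.089, -0.019], TCP at [0.274, 0.562, 0.405] pointing down, gripper open.
Joint ranges: [-3, 3], [-0.9, 2.11], [0.09, 2.58], [-1.31, 4.45], [0.11, 2.69], [-2.54, 2.54]. Speed limits (rad/s): [2.39, 2.39, 3.01, 3.14, 3.14, 3.14].

## Interface

Orientations are given as a unit quaternion [w, x, y, z].
In Python, from workcell import bot gives the robot as it stands.
- The arm moves only by the shell command python3 -m handwheel 'ROWS'. ROWS is JSON, a list of rows, each an object of numbers: "gripper": the finger opening in mm, from 0 to 85.4; "dx", "dy", "dz": the shift along the tool's x, y, z in units of 40 mm (1.0 is 40 mm); "twist": the turn about the tool's y in units of 6 degrees (1.0 is 6 degrees). A call has 1 to 20 rows; each row is the pose to reach, as a shift and turn from the pose measured when the call began, along the tool's axes at that moment; what a row does not reach only later rows make up. A row lasts 1/10 s, in which the tool goes at most 50 mm and 8.59 degrees, less where a joint would pass 70% of its speed; a pose out of reach is approached as far as the arm can. A call with a gripper value outside its range is refused whole. The fingers move at their own pace and stop on an object; the grip force is fixed at half the most. Time passes only in rows, so rows that repeat a pose let the fingers close. It gives the time, the measured TCP pose, the force and the opening at its end, in the units of the state.
- bot.sense(): the state, without advancing time (a new reading comes with each control period).
- bot.grab_frame(name): name is "scene" or "side" or "wrist"; returns (picture, depth): 384x512x3 uint8, red, green, blue; 384x512 float32, m along the optical axis (not along the pixel's ray), 0 where there is no reading.
- bot.camera_params(name): a dict with "mtx" (3x3 intrinsics, pixels), "rvec" (rotation vector, rad) and "tvec" (3), from world to camera coordinates, as OpenCV has them; the wrist camera has in their place "mount" (4x4, takes a point from camera to tool coordinates, whose origin is the TCP and whose axes are the tool frame's). Camera axes: x right, y down, z forward; pixel columns grow to the right and rows downward; lengths in m; the calibration is good to about 2 mm. The wrist camera is an equidistant fisheye: a pixel r from the principal point sees the ray r / f radians off the axis. A picture is of the moment at which its call begins: read the wrist's pose just before it. camera_params takes no time and is no camera call.
- bot.close_job(): hands the job in, once; it reports no verdict.
The state is a dict: "clock": time; "q": joint angles; "qvel": joint speeds; "tau": joint torques, N m; "eef_pos": TCP position; "tcp_rot": TCP orientation; "wrist_force": force on the tool from outside, world axes, zero at the start; "ft_torque": the same for the moment, N m; "finger_gap": finger opening in m.
Only numpy, scipy, OpenCV 4.12 (cv2) and the standard library are available. Lean on these libraries where they do the work, as an engineer would, in place of code of your own. Each camera call takes 0.05 s, during which the arm holds its last target. There are 200 camera calls.

## Working session

There is one attempt and no reset: what is moved stays moved. The work goes in short steps, Python scripts to look and compute and a shell command to move; the robot and the scene stay as the last step left them, time stands still between calls to the robot, and variables do not carry over. Pictures are saved under pics/ and viewed, about 8 in all and at most 12, crops included, and the job is handed in when it is done.

```bash
ls; mkdir -p pics; cat > h.py <<'E'
import numpy as np, cv2
from workcell import bot
from scipy.spatial.transform import Rotation as R
def rot(s): w,x,y,z=s['tcp_rot']; return R.from_quat([x,y,z,w]).as_matrix()
def px2w(name,pts,depth):
    p=bot.camera_params(name); K=p['mtx']; Rm=cv2.Rodrigues(np.array(p['rvec'],float))[0]; t=np.array(p['tvec'],float).ravel()
    o=[]
    for u,v in pts:
        z=depth[int(v),int(u)]; c=np.linalg.inv(K)@[u,v,1]*z; o.append(Rm.T@(c-t))
    return np.array(o)
def w2px(name,P):
    p=bot.camera_params(name); return cv2.projectPoints(np.array(P,float),np.array(p['rvec'],float),np.array(p['tvec'],float),np.array(p['mtx'],float),None)[0][:,0]
E
python3 - <<'E'
from h import *
s=bot.sense(); print(s); print(rot(s).round(3), bot.hold_point_z)
for n in ['scene','side']:
    im,d=bot.grab_frame(n); np.savez(f'pics/{n}0.npz',im=im,d=d); cv2.imwrite(f'pics/{n}0.png',im[...,::-1]); print(bot.camera_params(n))
a=np.load('pics/scene0.npz')['im'];b=np.load('pics/side0.npz')['im']
print(bot.camera_params('wrist'))
E
```

```text
pics
{'clock': 0.0, 'q': array([ 1.09805667e+00,  4.23810758e-01,  1.63069535e+00, -1.89818411e-05,
        1.08861485e+00, -1.90114485e-02]), 'qvel': array([ 0.00110317, -0.00040243,  0.00037329,  0.00023545,  0.0010683 ,
       -0.00011755]), 'tau': array([-2.14056672e-03, -5.57384920e+01, -2.81743419e+01, -2.41212292e-04,
        7.44773570e-03, -1.45893563e-05]), 'eef_pos': array([0.27380446, 0.561514  , 0.40396218]), 'tcp_rot': array([-0.68846321,  0.68951428, -0.15916732,  0.1589158 ]), 'wrist_force': array([ 0.37762959, -0.57941461,  0.4062176 ]), 'ft_torque': array([-0.0236967 , -0.02576315, -0.02799243]), 'finger_gap': 0.08514691423396467}
[[ 0.899 -0.001  0.438]
 [-0.438 -0.001  0.899]
 [-0.    -1.    -0.002]] 0.1547
{'mtx': array([[489.49087652,   0.        , 252.10921728],
       [  0.        , 489.49087652, 195.21455219],
       [  0.        ,   0.        ,   1.        ]]), 'rvec': array([ 1.88882593, -1.08155654,  0.59153448]), 'tvec': array([-0.19766498,  0.34077992,  1.35604033])}
{'mtx': array([[407.73014041,   0.        , 256.36199374],
       [  0.        , 407.73014041, 190.0523843 ],
       [  0.        ,   0.        ,   1.        ]]), 'rvec': array([ 0.18304551, -2.53544344,  1.69158017]), 'tvec': array([0.48801826, 0.08962655, 1.24271864])}
{'mtx': array([[297.31863964,   0.        , 255.73384546],
       [  0.        , 297.31863964, 193.29684269],
       [  0.        ,   0.        ,   1.        ]]), 'mount': array([[-6.86249646e-04,  9.66151105e-01,  2.57975912e-01,
        -6.53133011e-02],
       [ 4.14984052e-04, -2.57975676e-01,  9.66151323e-01,
         3.17306758e-02],
       [ 9.99999678e-01,  7.70076893e-04, -2.23901584e-04,
         1.10595594e-04],
       [ 0.00000000e+00,  0.00000000e+00,  0.00000000e+00,
         1.00000000e+00]])}
```

View pics/scene0.png

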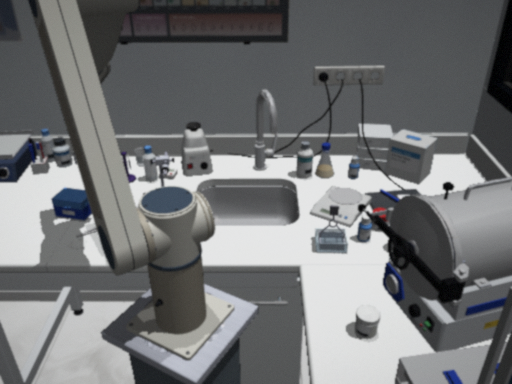

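View pics/side0.png

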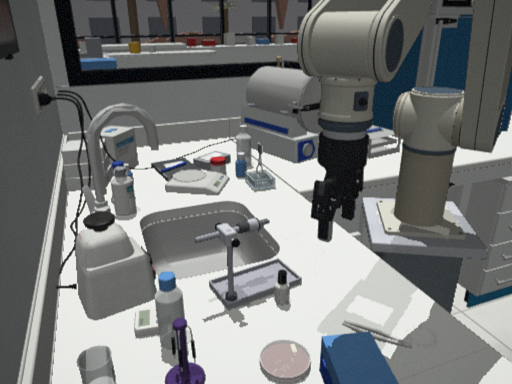

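```bash
python3 - <<'E'
import numpy as np,cv2
b=np.load('pics/side0.npz')['im'][...,::-1];a=np.load('pics/scene0.npz')['im'][...,::-1]
c1=cv2.resize(b[205:315,185:315],None,fx=4,fy=4,interpolation=cv2.INTER_CUBIC)
c2=cv2.resize(b[135:195,225:290],(260,240),interpolation=cv2.INTER_CUBIC)
c3=cv2.resize(a[195:260,305:375],(260,200*260//260),interpolation=cv2.INTER_CUBIC)
o=np.zeros((440,790,3),np.uint8);o[:440,:520]=c1;o[:240,525:785]=c2;o[240:440,525:785]=c3
cv2.imwrite('pics/crop1.png',o)
E
```

```text
(no output)
```

View pics/crop1.png

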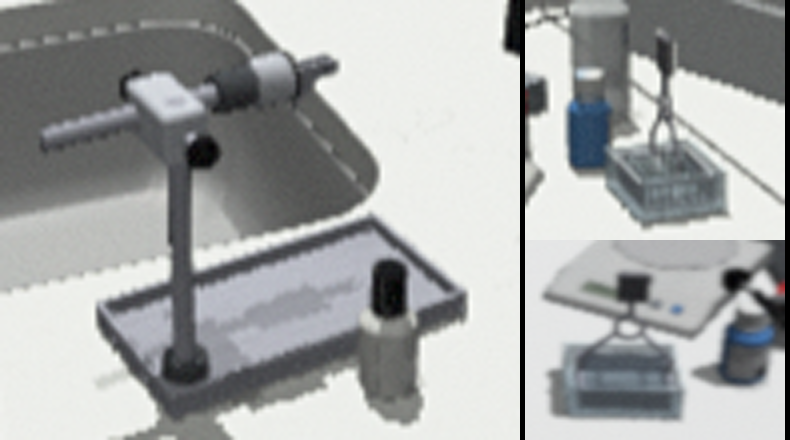

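```bash
cat >> h.py <<'E'
def ray(name,u,v):
    p=bot.camera_params(name); K=np.array(p['mtx']); Rm=cv2.Rodrigues(np.array(p['rvec'],float))[0]; t=np.array(p['tvec'],float).ravel()
    return -Rm.T@t, Rm.T@(np.linalg.inv(K)@[u,v,1])
def plane(name,u,v,z):
    o,d=ray(name,u,v); return o+d*(z-o[2])/d[2]
def tri(a,b):
    o1,d1=ray(*a);o2,d2=ray(*b); s=np.linalg.lstsq(np.c_[d1,-d2],o2-o1,rcond=None)[0]
    p,q=o1+s[0]*d1,o2+s[1]*d2; return (p+q)/2, np.linalg.norm(p-q)
E
python3 - <<'E'
from h import *
np.set_printoptions(precision=4,suppress=True)
s1=lambda x,y:(185+x/4,205+y/4); s2=lambda x,y:(225+(x-525)/4,135+y/4); s3=lambda x,y:(305+(x-525)*70/260,195+(y-240)*65/200)
print('tray');T=np.array([plane('side',*s1(*p),.017) for p in [(97,308),(172,407),(466,296),(375,217)]]);print(T,T.mean(0),[np.linalg.norm(T[i]-T[(i+1)%4]) for i in range(4)])
ax=(T[2]+T[3]-T[0]-T[1])/2; print('stand -x dir',np.degrees(np.arctan2(ax[1],ax[0])), np.degrees(np.arctan2(*(T[2]-T[1])[1::-1])),np.degrees(np.arctan2(*(T[3]-T[0])[1::-1])),np.degrees(np.arctan2(*(T[0]-T[1])[1::-1]))-90)
print('peg end@.155',plane('side',*s1(335,65),.155),'clampend',plane('side',*s1(45,140),.155))
print('drop',plane('side',*s1(388,398),.0))
print('grip',tri(('scene',*s3(634,288)),('side',*s2(666,52))))
dd=np.load('pics/side0.npz')['d'];ds=np.load('pics/scene0.npz')['d']
print('grip depth',px2w('side',[s2(666,52)],dd),px2w('scene',[s3(634,288)],ds),'pegdepth',px2w('side',[s1(315,70),s1(270,85),s1(60,138),s1(100,128)],dd))
D=np.array([plane('side',*s2(*p),.04) for p in [(607,168),(655,140),(727,178),(672,210)]]);print('dish',D,D.mean(0),[np.linalg.norm(D[i]-D[(i+1)%4]) for i in range(4)],[np.degrees(np.arctan2(*(D[(i+1)%4]-D[i])[1::-1])) for i in range(4)])
D=np.array([plane('scene',*s3(*p),.04) for p in [(567,347),(673,345),(682,393),(562,393)]]);print('dish scene',D,D.mean(0),[np.linalg.norm(D[i]-D[(i+1)%4]) for i in range(4)],[np.degrees(np.arctan2(*(D[(i+1)%4]-D[i])[1::-1])) for i in range(4)])
print('stainb',plane('scene',*s3(745,380),0))
for n in('scene','side'): print(ray(n,256,192))
E
```

```text
tray
[[0.5376 0.4248 0.017 ]
 [0.4772 0.5036 0.017 ]
 [0.3315 0.3842 0.017 ]
 [0.3912 0.3082 0.017 ]] [0.4344 0.4052 0.017 ] [np.float64(0.09932947295757451), np.float64(0.18836652270007787), np.float64(0.09664878835168995), np.float64(0.18720319825623366)]
stand -x dir -141.07132250768794 -140.66710244518472 -141.47805453023508 -142.546279050024
peg end@.155 [0.4086 0.3757 0.155 ] clampend [0.5434 0.4781 0.155 ]
drop [0.3691 0.4593 0.    ]
grip (array([ 0.5131, -0.2304,  0.1388]), np.float64(0.0009229324383193527))
grip depth [[ 0.5109 -0.2166  0.1426]] [[ 0.5107 -0.2314  0.141 ]] pegdepth [[0.418  0.3879 0.1575]
 [0.4386 0.4142 0.1605]
 [0.5341 0.4826 0.1594]
 [0.5172 0.4685 0.1586]]
dish [[ 0.5612 -0.1883  0.04  ]
 [ 0.529  -0.2682  0.04  ]
 [ 0.4509 -0.1774  0.04  ]
 [ 0.4891 -0.0963  0.04  ]] [ 0.5076 -0.1826  0.04  ] [np.float64(0.0861023415954416), np.float64(0.11974359869642823), np.float64(0.08974431110469643), np.float64(0.11690180738893051)] [np.float64(-111.96317091258997), np.float64(130.7437114128589), np.float64(64.75051559300846), np.float64(-51.93547263055556)]
dish scene [[ 0.5194 -0.1712  0.04  ]
 [ 0.5701 -0.2523  0.04  ]
 [ 0.4931 -0.2911  0.04  ]
 [ 0.4418 -0.2017  0.04  ]] [ 0.5061 -0.2291  0.04  ] [np.float64(0.09575806294837687), np.float64(0.08625358486814962), np.float64(0.1031079662997648), np.float64(0.08336770991243275)] [np.float64(-57.9729032610928), np.float64(-153.27195046910109), np.float64(119.8470174512635), np.float64(21.493137671973994)]
stainb [ 0.595  -0.3154 -0.    ]
(array([-0.7344, -0.6833,  0.9938]), array([ 0.737 ,  0.4382, -0.5147]))
(array([0.3139, 1.1728, 0.5627]), array([ 0.14  , -0.911 , -0.3879]))
```

```bash
cat >> h.py <<'E'
def wray(s,u,v):
    p=bot.camera_params('wrist');K=np.array(p['mtx']);M=np.array(p['mount'])
    x=(np.array([u,v])-K[:2,2])/K[0,0]; r=np.hypot(*x); d=np.r_[x/r*np.sin(r),np.cos(r)] if r>0 else np.array([0,0,1.])
    Rt=rot(s); return s['eef_pos']+Rt@M[:3,3], Rt@M[:3,:3]@d
def wplane(s,u,v,z): o,d=wray(s,u,v); return o+d*(z-o[2])/d[2]
def wdep(s,u,v,D): o,d=wray(s,u,v); M=np.array(bot.camera_params('wrist')['mount']); c=(rot(s)@M[:3,:3])[:,2]; return o+d*D[int(round(v)),int(round(u))]/(d@c)
def wproj(s,P):
    p=bot.camera_params('wrist');K=np.array(p['mtx']);M=np.array(p['mount']);Rc=rot(s)@M[:3,:3]
    c=Rc.T@(np.array(P)-s['eef_pos']-rot(s)@M[:3,3]); th=np.arctan2(np.hypot(c[0],c[1]),c[2]); e=c[:2]/np.hypot(c[0],c[1]); return K[:2,2]+K[0,0]*th*e
def wgrab(tag):
    s=bot.sense(); im,d=bot.grab_frame('wrist'); np.savez(f'pics/{tag}.npz',im=im,d=d,**{k:s[k] for k in('eef_pos','tcp_rot')}); return s,im,d
def wload(tag): z=np.load(f'pics/{tag}.npz'); return dict(eef_pos=z['eef_pos'],tcp_rot=z['tcp_rot']),z['im'],z['d']
E
python3 - <<'E'
from h import *
s,im,d=wgrab('w0'); print(wproj(s,[.434,.405,.0]),wproj(s,[.4,.377,.155]))
c=wproj(s,[.42,.39,.1]).astype(int); u0,v0=max(0,c[0]-100),max(0,c[1]-75);print(u0,v0)
cv2.imwrite('pics/w0.png',cv2.resize(im[v0:v0+150,u0:u0+200,::-1],None,fx=4,fy=4,interpolation=cv2.INTER_CUBIC))
E
```

```text
[210.16477957 305.42878068] [156.08692414 368.98774063]
84 271
```

View pics/w0.png

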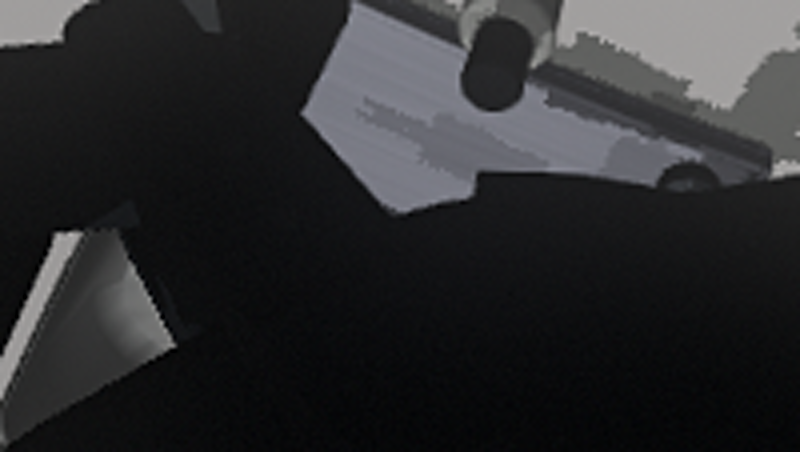

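```bash
python3 -m handwheel '[{"gripper":50,"dx":4,"dz":-4.1,"twist":1.4},{"gripper":50,"dx":8,"dz":-8.2,"twist":2.8},{"gripper":50,"dx":12,"dz":-12.3,"twist":4.2},{"gripper":50,"dx":15.7,"dz":-16.3,"twist":5.8},{"gripper":50,"dx":15.7,"dz":-16.3,"twist":5.8},{"gripper":50,"dx":15.7,"dz":-16.3,"twist":5.8},{"gripper":50,"dx":15.7,"dz":-16.3,"twist":5.8},{"gripper":50,"dx":15.7,"dz":-16.3,"twist":5.8},{"gripper":50,"dx":15.7,"dz":-16.3,"twist":5.8},{"gripper":50,"dx":15.7,"dz":-16.3,"twist":5.8},{"gripper":50,"dx":15.7,"dz":-16.3,"twist":5.8},{"gripper":50,"dx":15.7,"dz":-16.3,"twist":5.8},{"gripper":50,"dx":15.7,"dz":-16.3,"twist":5.8},{"gripper":50,"dx":15.7,"dz":-16.3,"twist":5.8},{"gripper":50,"dx":15.7,"dz":-16.3,"twist":5.8},{"gripper":50,"dx":15.7,"dz":-16.3,"twist":5.8},{"gripper":50,"dx":15.7,"dz":-16.3,"twist":5.8},{"gripper":50,"dx":15.7,"dz":-16.3,"twist":5.8},{"gripper":50,"dx":15.7,"dz":-16.3,"twist":5.8},{"gripper":50,"dx":15.7,"dz":-16.3,"twist":5.8}]'
cat > look.py <<'E'
from h import *
import sys
np.set_printoptions(precision=4,suppress=True)
s=bot.sense(); print(s['clock'],s['eef_pos'],s['q']); Rt=rot(s); print(Rt)
s,im,d=wgrab('w1'); p=wproj(s,[.512,-.23,.139]); print(p)
u0,v0=int(np.clip(p[0]-100,0,312)),int(np.clip(p[1]-75,0,234)); print('crop',u0,v0)
cv2.imwrite('pics/w1.png',cv2.resize(im[v0:v0+150,u0:u0+200,::-1],None,fx=4,fy=4,interpolation=cv2.INTER_CUBIC))
im,d=bot.grab_frame('scene'); np.savez('pics/scene1.npz',im=im,d=d)
E
python3 look.py
```

```text
0.15 [0.2739 0.5616 0.4041] [ 1.098   0.4237  1.6305 -0.      1.0886 -0.019 ]
[[ 0.8988 -0.0005  0.4383]
 [-0.4383 -0.0011  0.8988]
 [ 0.     -1.     -0.0012]]
[  6.2734 416.9074]
crop 0 234invalid input
```

View pics/w1.png

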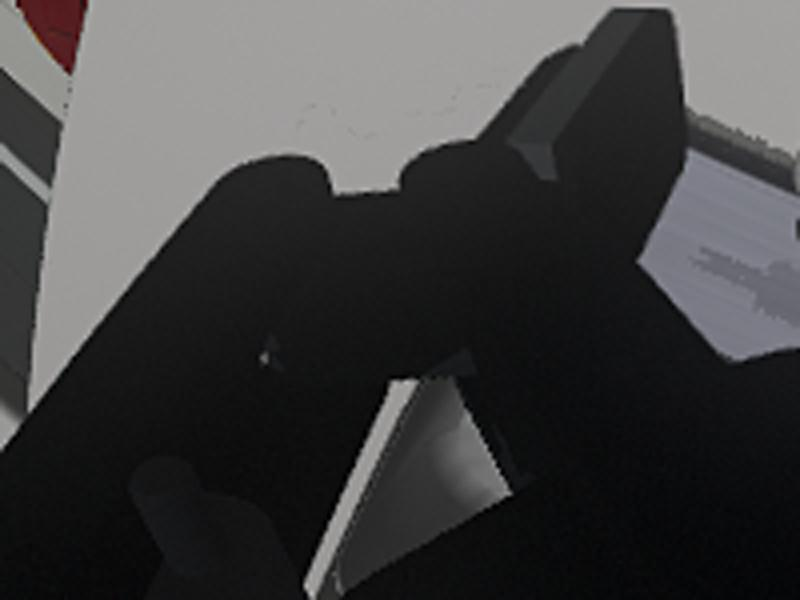

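The move was refused, so the arm hasn't moved and the wrist picture shows only the gripper's own body. I'll try again with all the keys in each row.

```bash
python3 -m handwheel '[{"gripper":50,"dx":1,"dy":0,"dz":-1,"twist":0.5},{"gripper":50,"dx":2,"dy":0,"dz":-2,"twist":1}]'; python3 -m handwheel --help | head -20
```

```text
clock: 0.45
eef_pos: [0.3062, 0.4667, 0.4039]
tcp_rot: [-0.679, 0.68, -0.195, 0.195]
wrist_force: [2.0, -0.7, 0.8]
finger_gap: 0.0589invalid input: not JSON, or not a number
```

```bash
python3 -m handwheel '[{"gripper":50,"dx":1,"dy":0,"dz":-0.85,"twist":1},{"gripper":50,"dx":2,"dy":0,"dz":-1.7,"twist":2},{"gripper":50,"dx":3,"dy":0,"dz":-2.5,"twist":3},{"gripper":50,"dx":4,"dy":0,"dz":-3.4,"twist":4},{"gripper":50,"dx":5,"dy":0,"dz":-4.2,"twist":4.8},{"gripper":50,"dx":6,"dy":0,"dz":-5.1,"twist":4.8},{"gripper":50,"dx":7,"dy":0,"dz":-5.9,"twist":4.8},{"gripper":50,"dx":8,"dy":0,"dz":-6.8,"twist":4.8},{"gripper":50,"dx":9,"dy":0,"dz":-7.6,"twist":4.8},{"gripper":50,"dx":10,"dy":0,"dz":-8.4,"twist":4.8},{"gripper":50,"dx":11,"dy":0,"dz":-9.3,"twist":4.8},{"gripper":50,"dx":12,"dy":0,"dz":-10.1,"twist":4.8},{"gripper":50,"dx":13,"dy":0,"dz":-11,"twist":4.8},{"gripper":50,"dx":14,"dy":0,"dz":-11.8,"twist":4.8},{"gripper":50,"dx":15,"dy":0,"dz":-12.7,"twist":4.8},{"gripper":50,"dx":15.4,"dy":0,"dz":-13,"twist":4.8},{"gripper":50,"dx":15.4,"dy":0,"dz":-13,"twist":4.8},{"gripper":50,"dx":15.4,"dy":0,"dz":-13,"twist":4.8},{"gripper":50,"dx":15.4,"dy":0,"dz":-13,"twist":4.8}]' && python3 look.py
```

```text
clock: 2.35
eef_pos: [0.5529, -0.2998, 0.404]
tcp_rot: [-0.61, 0.61, -0.358, 0.357]
wrist_force: [-0.1, 0.6, 0.2]
finger_gap: 0.0501
2.35 [ 0.5529 -0.2998  0.404 ] [-0.5156  0.4299  1.6208 -0.0007  1.0924 -1.0254]
[[ 0.4882 -0.0016  0.8727]
 [-0.8727  0.0002  0.4882]
 [-0.001  -1.     -0.0013]]
[254.208   96.1908]
crop 154 21
```

```bash
python3 - <<'E'
from h import *
s,im,d=wload('w1'); w=cv2.resize(im[21:171,154:354,::-1],None,fx=2.5,fy=2.5,interpolation=cv2.INTER_CUBIC)
b=np.load('pics/scene1.npz')['im'][...,::-1]; p=w2px('scene',[[.434,.405,.08]])[0].astype(int);print(p)
u0,v0=max(0,p[0]-38),max(0,p[1]-50)
c=cv2.resize(b[v0:v0+100,u0:u0+75],None,fx=3.75,fy=3.75,interpolation=cv2.INTER_CUBIC);print(u0,v0)
o=np.zeros((375,500+c.shape[1],3),np.uint8);o[:375,:500]=w;o[:,500:]=c[:375]
cv2.imwrite('pics/p6.png',o)
E
```

```text
[164 187]
126 137
```

View pics/p6.png

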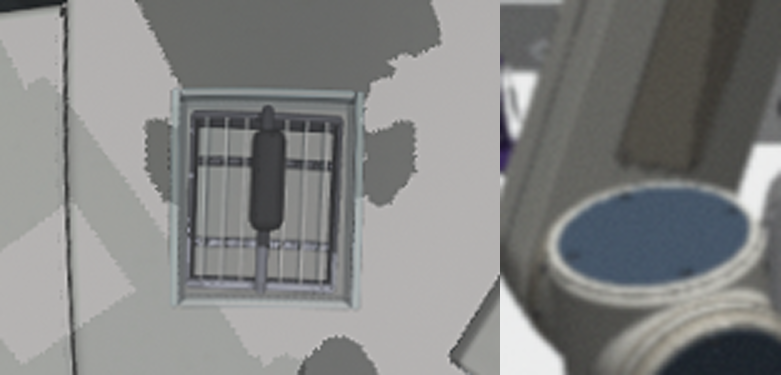

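```bash
python3 - <<'E'
from h import *
np.set_printoptions(precision=4,suppress=True)
s,im,d=wload('w1'); f=lambda x,y:(154+x/2.5,21+y/2.5)
g=np.array([wplane(s,*f(*p),.155) for p in [(269,129),(266,229)]]); print(g,g.mean(0),np.linalg.norm(g[1]-g[0]),np.degrees(np.arctan2(*(g[0]-g[1])[1::-1])))
print(wdep(s,*f(267,180),d))
D=np.array([wplane(s,*f(*p),.04) for p in [(172,90),(363,92),(359,308),(173,305)]]);print(D,D.mean(0),[np.linalg.norm(D[i]-D[(i+1)%4]) for i in range(4)],[np.degrees(np.arctan2(*(D[(i+1)%4]-D[i])[1::-1])) for i in range(4)])
x=g.mean(0)-s['eef_pos']; print('delta tool',rot(s).T@x/.04)
E
```

```text
[[ 0.5087 -0.213   0.155 ]
 [ 0.5224 -0.2392  0.155 ]] [ 0.5156 -0.2261  0.155 ] 0.029486499318371252 117.6178124989339
[ 0.5156 -0.2265  0.1555]
[[ 0.4558 -0.2021  0.04  ]
 [ 0.5298 -0.1612  0.04  ]
 [ 0.5768 -0.2474  0.04  ]
 [ 0.5033 -0.2872  0.04  ]] [ 0.5164 -0.2244  0.04  ] [np.float64(0.08456269379121394), np.float64(0.09821618443923796), np.float64(0.0835935043801623), np.float64(0.09751563584116381)] [np.float64(28.923080514197263), np.float64(-61.35999551125196), np.float64(-151.5570992332592), np.float64(119.20914996426681)]
delta tool [-2.058   6.2276  0.0926]
```

The wrist view shows the dish at crop x 172–363, y 90–308, with the grip centred at (267,180). Its measured sizes, 84 x 98 mm for the dish and 29 mm for the grip, match those given. I'll grasp it now.

```bash
python3 -m handwheel '[{"gripper":50,"dx":-1.05,"dy":0,"dz":0.05,"twist":0.1},{"gripper":50,"dx":-2.05,"dy":0,"dz":0.1,"twist":0.1},{"gripper":50,"dx":-2.05,"dy":0.7,"dz":0.1,"twist":0.1},{"gripper":50,"dx":-2.05,"dy":1.5,"dz":0.1,"twist":0.1},{"gripper":50,"dx":-2.05,"dy":2.2,"dz":0.1,"twist":0.1},{"gripper":50,"dx":-2.05,"dy":2.75,"dz":0.1,"twist":0.1},{"gripper":50,"dx":-2.05,"dy":2.75,"dz":0.1,"twist":0.1},{"gripper":50,"dx":-2.05,"dy":2.75,"dz":0.1,"twist":0.1},{"gripper":0,"dx":-2.05,"dy":2.75,"dz":0.1,"twist":0.1},{"gripper":0,"dx":-2.05,"dy":2.75,"dz":0.1,"twist":0.1},{"gripper":0,"dx":-2.05,"dy":2.75,"dz":0.1,"twist":0.1},{"gripper":0,"dx":-2.05,"dy":2.75,"dz":0.1,"twist":0.1},{"gripper":0,"dx":-2.05,"dy":2.75,"dz":0.1,"twist":0.1},{"gripper":0,"dx":-2.05,"dy":2.75,"dz":0.1,"twist":0.1},{"gripper":0,"dx":-2.05,"dy":2.75,"dz":0.1,"twist":0.1},{"gripper":0,"dx":-2.05,"dy":2.75,"dz":0.1,"twist":0.1}]'
```

```text
clock: 4.05
eef_pos: [0.5167, -0.2259, 0.2956]
tcp_rot: [-0.608, 0.608, -0.36, 0.361]
wrist_force: [-0.1, 1.1, 7.1]
finger_gap: 0.0092
```

```bash
python3 -m handwheel '[{"gripper":0,"dx":0,"dy":-0.2,"dz":0,"twist":0},{"gripper":0,"dx":0,"dy":-0.5,"dz":0,"twist":0},{"gripper":0,"dx":0,"dy":-0.9,"dz":0,"twist":0},{"gripper":0,"dx":0,"dy":-1.3,"dz":0,"twist":0},{"gripper":0,"dx":0,"dy":-1.7,"dz":0,"twist":0},{"gripper":0,"dx":0,"dy":-2.1,"dz":0,"twist":0},{"gripper":0,"dx":0,"dy":-2.5,"dz":0,"twist":0},{"gripper":0,"dx":0,"dy":-2.5,"dz":0,"twist":0},{"gripper":0,"dx":0,"dy":-2.5,"dz":0,"twist":0}]'
python3 - <<'E'
from h import *
np.set_printoptions(precision=4,suppress=True)
s=bot.sense();print(s['eef_pos'],rot(s),s['wrist_force'],s['ft_torque'],s['finger_gap'])
for n in('scene','side'):
    im,d=bot.grab_frame(n); np.savez(f'pics/{n}2.npz',im=im,d=d); print(n,w2px(n,[[.512,-.23,.23],[.434,.405,.1]]))
E
```

```text
clock: 4.95
eef_pos: [0.5164, -0.2258, 0.3959]
tcp_rot: [-0.608, 0.608, -0.36, 0.361]
wrist_force: [-0.7, 0.2, -4.3]
finger_gap: 0.0092
[ 0.5164 -0.2258  0.3959] [[ 0.4798  0.0014  0.8774]
 [-0.8774 -0.0012  0.4798]
 [ 0.0017 -1.      0.0006]] [-0.672   0.1524 -4.3159] [-0.0477  0.0274  0.0302] 0.009187457262521794
scene [[336.2318 186.0881]
 [163.9233 182.9602]]
side [[260.3895 123.0016]
 [255.5136 248.95  ]]
```

```bash
python3 -m handwheel '[{"gripper":0,"dx":-0.3,"dy":0,"dz":0.07,"twist":0},{"gripper":0,"dx":-0.9,"dy":0,"dz":0.22,"twist":-0.1},{"gripper":0,"dx":-1.8,"dy":0,"dz":0.44,"twist":-0.2},{"gripper":0,"dx":-2.8,"dy":0,"dz":0.69,"twist":-0.4},{"gripper":0,"dx":-3.8,"dy":0,"dz":0.93,"twist":-0.6},{"gripper":0,"dx":-4.8,"dy":0,"dz":1.18,"twist":-0.8},{"gripper":0,"dx":-5.8,"dy":0,"dz":1.42,"twist":-1},{"gripper":0,"dx":-6.8,"dy":0,"dz":1.67,"twist":-1.2},{"gripper":0,"dx":-7.8,"dy":0,"dz":1.92,"twist":-1.4},{"gripper":0,"dx":-8.8,"dy":0,"dz":2.16,"twist":-1.6},{"gripper":0,"dx":-9.8,"dy":0,"dz":2.41,"twist":-1.7},{"gripper":0,"dx":-10.8,"dy":0,"dz":2.65,"twist":-1.7},{"gripper":0,"dx":-11.7,"dy":0,"dz":2.88,"twist":-1.7},{"gripper":0,"dx":-12.3,"dy":0,"dz":3.03,"twist":-1.7},{"gripper":0,"dx":-12.6,"dy":0,"dz":3.1,"twist":-1.7},{"gripper":0,"dx":-12.6,"dy":0,"dz":3.1,"twist":-1.7},{"gripper":0,"dx":-12.6,"dy":0,"dz":3.1,"twist":-1.7}]'
python3 - <<'E'
from h import *
np.set_printoptions(precision=4,suppress=True)
s,im,d=wgrab('w2'); print(s['clock'],s['eef_pos'],rot(s),s['q']); print(wproj(s,[.405,.376,.155]),wproj(s,[.434,.405,0.017]))
cv2.imwrite('pics/w2.png',cv2.resize(im[...,::-1],(800,600),interpolation=cv2.INTER_CUBIC))
E
```

```text
clock: 6.75
eef_pos: [0.3828, 0.2756, 0.3944]
tcp_rot: [-0.637, 0.639, -0.305, 0.305]
wrist_force: [0.1, -0.3, -3.3]
finger_gap: 0.0092
6.75 [0.3828 0.2756 0.3944] [[ 0.6281 -0.0015  0.7781]
 [-0.7781 -0.0012  0.6281]
 [-0.     -1.     -0.002 ]] [ 0.5988  0.2118  1.968  -0.0002  0.9638 -0.0802]
[367.427  120.9726] [357.9078 116.1313]
```

View pics/w2.png

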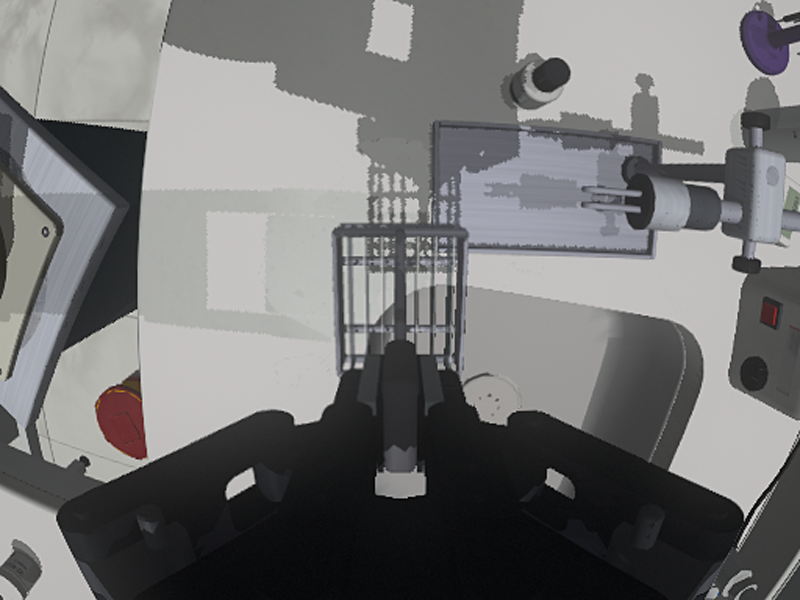

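```bash
python3 - <<'E'
from h import *
s,im,d=wload('w2')
cv2.imwrite('pics/w2c.png',cv2.resize(im[100:170,362:494,::-1],None,fx=6,fy=6,interpolation=cv2.INTER_CUBIC))
E
```

```text
(no output)
```

View pics/w2c.png

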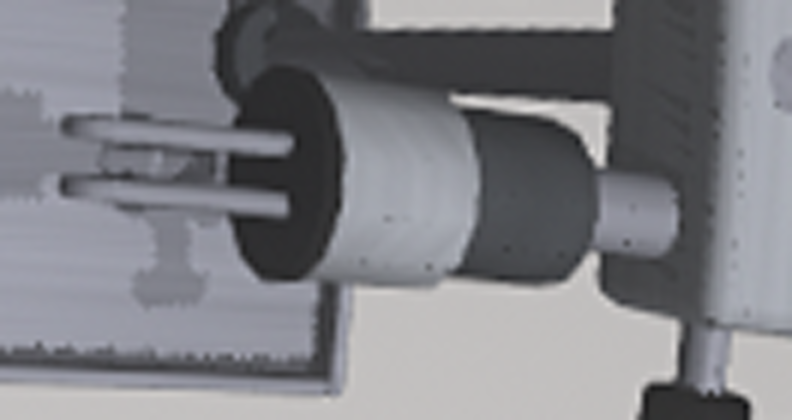

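```bash
python3 - <<'E'
from h import *
np.set_printoptions(precision=4,suppress=True)
s,im,d=wload('w2'); Rt=rot(s); T=lambda P:Rt.T@(P-s['eef_pos'])*1000
f=lambda x,y:(362+x/6,100+y/6)
for n,p in dict(end=(62,159),wash=(285,173),rear=(635,212)).items():
  print(n,[ (wplane(s,*f(*p),z),T(wplane(s,*f(*p),z))) for z in(.155,)])
for p in [(120,190),(200,193),(200,137),(120,130),(400,190),(520,195),(635,210),(635,195)]: print(p,wdep(s,*f(*p),d),T(wdep(s,*f(*p),d)))
print('tray corners',[T(wplane(s,u/1.5625,v/1.5625,.017)) for u,v in [(433,121),(440,246),(656,256),(661,143)]])
print('foot',[T(wplane(s,u/1.5625,v/1.5625,.132)) for u,v in [(334,228),(467,229)]],wdep(s,335/1.5625,232/1.5625,d),wdep(s,465/1.5625,232/1.5625,d))
print('grip end',T(wplane(s,400/1.5625,343/1.5625,.255)),[wdep(s,400/1.5625,v/1.5625,d) for v in (350,370,400)])
E
```

```text
end [(array([0.4106, 0.3756, 0.155 ]), array([-60.3598, 239.206 ,  84.9223]))]
wash [(array([0.4351, 0.3958, 0.155 ]), array([-60.6768, 239.1435, 116.6914]))]
rear [(array([0.4825, 0.4335, 0.155 ]), array([-60.2637, 239.0244, 177.2801]))]
(120, 190) [0.4166 0.3765 0.1615] [-57.2596 232.7357  90.1181]
(200, 193) [0.4249 0.3836 0.1614] [-57.553  232.7604 101.0947]
(200, 137) [0.4201 0.3884 0.1622] [-64.3598 232.0057 100.3384]
(120, 130) [0.4119 0.3819 0.1611] [-64.4436 233.1047  89.9292]
(400, 190) [0.4423 0.401  0.1694] [-60.2042 224.7138 125.5311]
(520, 195) [0.4576 0.4145 0.1677] [-61.0644 226.3816 145.9226]
(635, 210) [0.4775 0.4301 0.1621] [-60.7077 231.9633 171.2156]
(635, 195) [0.4763 0.4317 0.1618] [-62.732  232.2723 171.2728]
tray corners [array([-110.2614,  377.3255,   24.318 ]), array([-16.5909, 377.3137,  30.2706]), array([-13.1174, 376.9517, 214.358 ]), array([-107.562 ,  376.9543,  213.1133])]
foot [array([-42.0089, 262.4376, -32.8596]), array([-41.5809, 262.3068,  33.6876])] [0.3321 0.286  0.1318] [0.3829 0.327  0.1306]
grip end [-26.1412 139.3725   0.1411] [array([0.3731, 0.2873, 0.2311]), array([0.373 , 0.2875, 0.2469]), array([0.3762, 0.2836, 0.2549])]
```

The wrist picture shows the forked peg in the crop, with its free end at about (62,159) and the washer face at about (285,173). In the tool frame the peg runs along z to within 0.4 mm at x = -60.4 mm, with its free end 85 mm ahead and its axis about 155.5 mm high. The carrier sits centred in the gripper. I'll line up the eye 5 mm above the axis and stop short of the peg.

```bash
python3 -m handwheel '[{"gripper":0,"dx":-0.3,"dy":0.15,"dz":0,"twist":0},{"gripper":0,"dx":-0.7,"dy":0.4,"dz":0,"twist":0},{"gripper":0,"dx":-1.1,"dy":0.65,"dz":0,"twist":0},{"gripper":0,"dx":-1.4,"dy":0.82,"dz":0,"twist":0},{"gripper":0,"dx":-1.51,"dy":0.82,"dz":0,"twist":0},{"gripper":0,"dx":-1.51,"dy":0.82,"dz":0.4,"twist":0},{"gripper":0,"dx":-1.51,"dy":0.82,"dz":0.9,"twist":0},{"gripper":0,"dx":-1.51,"dy":0.82,"dz":1.3,"twist":0},{"gripper":0,"dx":-1.51,"dy":0.82,"dz":1.5,"twist":0},{"gripper":0,"dx":-1.51,"dy":0.82,"dz":1.5,"twist":0},{"gripper":0,"dx":-1.51,"dy":0.82,"dz":1.5,"twist":0},{"gripper":0,"dx":-1.51,"dy":0.82,"dz":1.5,"twist":0}]'
python3 - <<'E'
from h import *
np.set_printoptions(precision=4,suppress=True)
s0,_,_=wload('w2'); s,im,d=wgrab('w3'); Rt=rot(s)
print(s['clock'],s['eef_pos'],Rt,s['wrist_force'],s['ft_torque']); print('moved in w2 frame mm',rot(s0).T@(s['eef_pos']-s0['eef_pos'])*1000)
a=cv2.resize(im[150:300,180:380,::-1],None,fx=3,fy=3,interpolation=cv2.INTER_CUBIC)
cv2.imwrite('pics/w3.png',a)
E
```

```text
clock: 8.0
eef_pos: [0.3912, 0.3593, 0.3614]
tcp_rot: [-0.637, 0.639, -0.306, 0.305]
wrist_force: [-0.6, 0.3, -3.4]
finger_gap: 0.0093
8.0 [0.3912 0.3593 0.3614] [[ 0.6273 -0.0023  0.7788]
 [-0.7788 -0.0019  0.6273]
 [ 0.0001 -1.     -0.0029]] [-0.5679  0.2686 -3.3681] [ 0.0269  0.0245 -0.0059]
moved in w2 frame mm [-59.8555  32.8717  59.1735]
```

View pics/w3.png

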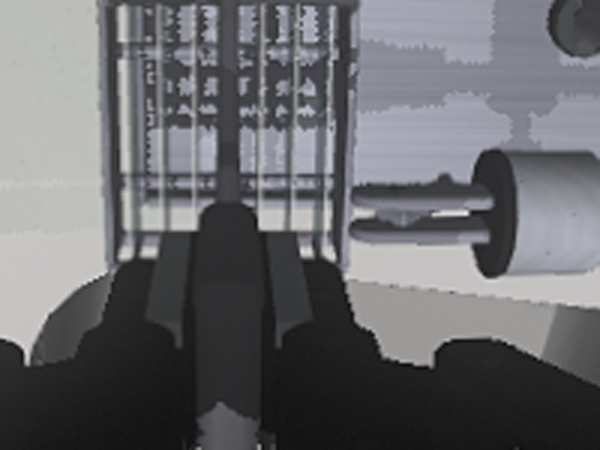

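```bash
python3 - <<'E'
from h import *
np.set_printoptions(precision=2,suppress=True)
s,im,d=wload('w3'); Rt=rot(s); T=lambda P:Rt.T@(P-s['eef_pos'])*1000
f=lambda x,y:(180+x/3,150+y/3)
for p in [(350,213),(485,214)]: print(T(wplane(s,*f(*p),.1555)))
for p in [(385,197),(385,232),(450,233),(560,205)]: print(wdep(s,*f(*p),d),T(wdep(s,*f(*p),d)))
E
```

```text
[ -0.86 205.81  25.7 ]
[ -0.28 205.72  55.16]
[0.41 0.38 0.16] [ -6.39 200.01  31.86]
[0.42 0.38 0.16] [  1.35 200.36  32.37]
[0.43 0.39 0.16] [  1.37 199.28  45.92]
[0.44 0.41 0.17] [ -6.37 193.74  67.41]
```

The eye is laterally aligned within 1 mm and sits 4–5 mm above the axis, with the free end 25.6 mm ahead. Next I'll slide it on until just before the washer.

```bash
python3 -m handwheel '[{"gripper":0,"dx":-0.01,"dy":0,"dz":0.2,"twist":0},{"gripper":0,"dx":-0.01,"dy":0,"dz":0.4,"twist":0},{"gripper":0,"dx":-0.01,"dy":0,"dz":0.6,"twist":0},{"gripper":0,"dx":-0.01,"dy":0,"dz":0.75,"twist":0},{"gripper":0,"dx":-0.01,"dy":0,"dz":0.85,"twist":0},{"gripper":0,"dx":-0.01,"dy":0,"dz":0.9,"twist":0},{"gripper":0,"dx":-0.01,"dy":0,"dz":0.9,"twist":0}]'; python3 -m handwheel '[{"gripper":0,"dx":0,"dy":0,"dz":0.1,"twist":0},{"gripper":0,"dx":0,"dy":0,"dz":0.2,"twist":0},{"gripper":0,"dx":0,"dy":0,"dz":0.3,"twist":0},{"gripper":0,"dx":0,"dy":0,"dz":0.4,"twist":0},{"gripper":0,"dx":0,"dy":0,"dz":0.4,"twist":0}]'
python3 - <<'E'
from h import *
np.set_printoptions(precision=2,suppress=True)
s0,_,_=wload('w3'); s=bot.sense(); print(rot(s0).T@(s['eef_pos']-s0['eef_pos'])*1000, rot(s).T@s['wrist_force'],s['ft_torque'])
E
```

```text
clock: 8.75
eef_pos: [0.4192, 0.3824, 0.3612]
tcp_rot: [-0.637, 0.639, -0.306, 0.305]
wrist_force: [0.8, -0.4, -4.4]
finger_gap: 0.0092
clock: 9.25
eef_pos: [0.4319, 0.3926, 0.3611]
tcp_rot: [-0.637, 0.639, -0.306, 0.305]
wrist_force: [-1.1, -0.7, -2.5]
finger_gap: 0.0093
[-0.39  0.12 52.58] [-0.16  2.47 -1.32] [-0.17  0.16  0.03]
```

```bash
python3 -m handwheel '[{"gripper":0,"dx":0.01,"dy":0,"dz":0.08,"twist":0},{"gripper":0,"dx":0.01,"dy":0,"dz":0.16,"twist":0},{"gripper":0,"dx":0.01,"dy":0,"dz":0.24,"twist":0},{"gripper":0,"dx":0.01,"dy":0,"dz":0.3,"twist":0},{"gripper":0,"dx":0.01,"dy":0,"dz":0.3,"twist":0}]'
cat > st.py <<'E'
from h import *
np.set_printoptions(precision=2,suppress=True)
s0,_,_=wload('w3'); s=bot.sense(); print(rot(s0).T@(s['eef_pos']-s0['eef_pos'])*1000, rot(s).T@s['wrist_force'],s['ft_torque'])
E
python3 st.py
```

```text
clock: 9.75
eef_pos: [0.4412, 0.3996, 0.3607]
tcp_rot: [-0.636, 0.64, -0.306, 0.304]
wrist_force: [-5.0, -3.6, -1.0]
finger_gap: 0.0092
[-0.05  0.49 64.22] [-0.32  1.   -6.09] [-0.66  1.01 -0.03]
```

```bash
python3 -m handwheel '[{"gripper":0,"dx":0,"dy":0,"dz":0.05,"twist":0},{"gripper":0,"dx":0,"dy":0,"dz":0.1,"twist":0},{"gripper":0,"dx":0,"dy":0,"dz":0.13,"twist":0},{"gripper":0,"dx":0,"dy":0,"dz":0.13,"twist":0},{"gripper":0,"dx":0,"dy":0,"dz":0.13,"twist":0}]'
python3 st.py
python3 - <<'E'
from h import *
s,im,d=wgrab('w4'); b,_=bot.grab_frame('side'); np.savez('pics/side4.npz',im=b)
p=w2px('side',[[.4415,.40,.15]])[0].astype(int);print(p)
x,y=p[0]-40,p[1]-40
o=np.hstack([cv2.resize(im[170:290,190:320,::-1],(390,400),interpolation=cv2.INTER_CUBIC),cv2.resize(b[y:y+80,x:x+80,::-1],(400,400),interpolation=cv2.INTER_CUBIC)])
cv2.imwrite('pics/w4.png',o)
E
```

```text
clock: 10.25
eef_pos: [0.4445, 0.4023, 0.3603]
tcp_rot: [-0.635, 0.641, -0.307, 0.304]
wrist_force: [-5.5, -4.1, 0.3]
finger_gap: 0.0095
[-0.04  0.89 68.55] [-0.25 -0.25 -6.89] [-0.86  1.17  0.03]
[252 227]
```

View pics/w4.png

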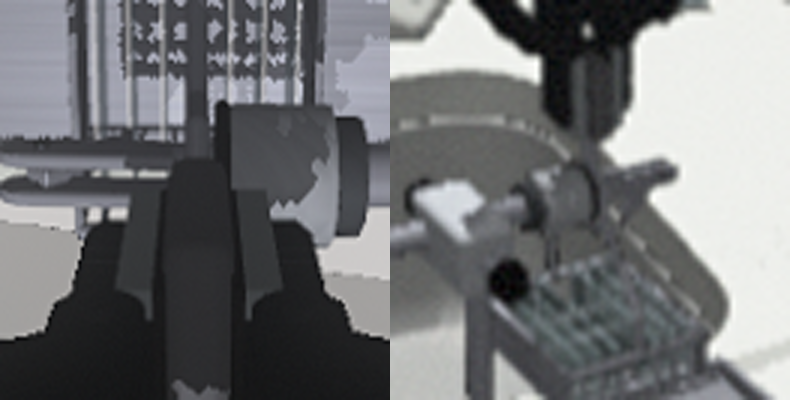

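```bash
python3 - <<'E'
from h import *
np.set_printoptions(precision=1,suppress=True,linewidth=150)
s0,_,_=wload('w3'); P0=lambda P: rot(s0).T@(P-s0['eef_pos'])*1000
for t,rows in(('w3',np.arange(216,227)),('w4',np.arange(219,228))):
  s,im,d=wload(t)
  print(t)
  for k in np.arange(26,64,2.):
    # scan lateral, list heights above axis (205.5)
    o=[]
    for x in (-3,-2,-1.,0,1,2,3):
      P=s0['eef_pos']+rot(s0)@np.array([x-.6,205.5,k])/1000
      u,v=wproj(s,P); Q=P0(wdep(s,u,v,d)); o.append(205.5-Q[1])
    print(k,np.array(o))
E
```

```text
w3
26.0 [   2.4 -139.9 -155.1 -155.8 -156.1    1.5    1.7]
28.0 [   4.5    4.4 -155.8   -3.3   -1.1    3.5    4.5]
30.0 [   4.5    5.7 -157.7   -2.5   -1.1    1.     4.5]
32.0 [6.4 4.8 1.6 0.2 1.1 2.7 6.4]
34.0 [5.5 6.3 2.2 3.3 3.1 2.1 4. ]
36.0 [6.8 7.5 3.3 4.6 3.5 5.4 3.7]
38.0 [4.8 6.4 4.  3.6 2.7 2.  5. ]
40.0 [ 6.7  5.7  1.9  2.8 -1.2  1.5  4.6]
42.0 [ 6.3  5.9 -1.5 -2.3 -0.   2.1  3.6]
44.0 [   6.6    5.7   -3.5 -156.     0.1    2.     4.3]
46.0 [   6.     6.2 -155.9 -156.2   -0.1    1.1    4.6]
48.0 [   5.4    5.7 -156.  -156.4   -0.4    0.9    4.5]
50.0 [   6.6    6.1 -155.7 -157.1   -0.5    0.5    3.7]
52.0 [ 4.8  5.7 -9.  -8.5 -0.7  2.1  1.7]
54.0 [  6.7   5.8  -3.3  -2.5 173.8   0.9   2.5]
56.0 [6.5 6.3 6.1 4.1 5.7 6.3 5.9]
58.0 [10.3 10.6 11.1 10.5 11.4 12.  11.3]
60.0 [13.1 12.9 13.2 13.1 15.1 14.1 15.5]
62.0 [12.6 12.  11.8 14.4 13.4 13.9 13.7]
w4
26.0 [   5.  -157.9 -157.4 -158.2 -158.4    1.2    3.6]
28.0 [   6.5    6.1 -156.9 -156.5    0.1    1.9    3.8]
30.0 [   5.8    4.4 -157.2   -3.3   -1.     2.3    3.7]
32.0 [6.1 5.7 1.6 1.6 1.2 2.2 4.1]
34.0 [5.6 5.8 3.3 2.7 3.  2.2 4.6]
36.0 [6.5 6.5 2.8 3.5 4.3 4.  4.6]
38.0 [7.2 6.8 5.7 3.2 4.3 1.9 4.3]
40.0 [5.8 5.6 6.3 0.9 0.7 2.7 4.2]
42.0 [ 4.8  6.5  6.4 -0.5  0.6  2.   3.5]
44.0 [ 5.7  5.8  6.4 -3.2 -2.8 -0.1  3.9]
46.0 [  6.7   6.2   5.3 -56.3  -3.2   0.8   2.6]
48.0 [  5.2   5.9   5.8 -77.1  -1.9   0.6   2.3]
50.0 [   5.6    5.9    4.8 -155.2   -0.1    1.1    4. ]
52.0 [   6.1    6.2    5.8 -154.9   -0.5    1.     2.3]
54.0 [  6.    5.8   4.7 -76.2  -1.1   0.3  34.3]
56.0 [   5.6    6.7    5.2 -155.4   -1.9    0.7   35. ]
58.0 [   6.7    5.8    4.7 -156.8   -1.5   -0.6   34.4]
60.0 [  5.9   6.5   4.8 -56.9  -1.6  -0.2  33.7]
62.0 [ 6.1 32.9 36.1 36.5 39.8 41.6 44. ]
```

In the wrist depth, the slot from 46 to 60 mm shows the tray through it again, just as it did with the keeper closed. So the keeper has fallen. I'll back off gently to confirm it traps the eye.

```bash
python3 -m handwheel '[{"gripper":0,"dx":0,"dy":0,"dz":-0.06,"twist":0},{"gripper":0,"dx":0,"dy":0,"dz":-0.12,"twist":0},{"gripper":0,"dx":0,"dy":0,"dz":-0.17,"twist":0},{"gripper":0,"dx":0,"dy":0,"dz":-0.17,"twist":0}]'
python3 st.py
python3 -m handwheel '[{"gripper":0,"dx":0,"dy":0.03,"dz":-0.04,"twist":0},{"gripper":0,"dx":0,"dy":0.06,"dz":-0.08,"twist":0},{"gripper":0,"dx":0,"dy":0.06,"dz":-0.08,"twist":0},{"gripper":0,"dx":0,"dy":0.06,"dz":-0.08,"twist":0}]'
python3 st.py
```

```text
clock: 10.75
eef_pos: [0.4388, 0.3977, 0.36]
tcp_rot: [-0.634, 0.642, -0.307, 0.304]
wrist_force: [-2.3, -3.1, -3.9]
finger_gap: 0.009
[ 0.    1.2  61.18] [ 0.95  3.96 -3.65] [-0.44  0.65 -0.01]
clock: 11.15
eef_pos: [0.4367, 0.396, 0.3583]
tcp_rot: [-0.635, 0.641, -0.307, 0.304]
wrist_force: [-1.3, -0.9, 2.7]
finger_gap: 0.0089
[-0.01  2.88 58.49] [-0.06 -2.67 -1.61] [-0.18  0.27  0.02]
```

```bash
python3 -m handwheel '[{"gripper":0,"dx":0,"dy":-0.02,"dz":-0.03,"twist":0},{"gripper":0,"dx":0,"dy":-0.02,"dz":-0.06,"twist":0},{"gripper":0,"dx":0,"dy":-0.02,"dz":-0.06,"twist":0},{"gripper":0,"dx":0,"dy":-0.02,"dz":-0.06,"twist":0}]'
python3 st.py
python3 - <<'E'
from h import *
s,im,d=wgrab('w5'); b,_=bot.grab_frame('side'); np.savez('pics/side5.npz',im=b)
p=w2px('side',[[.43,.39,.15]])[0].astype(int);print(p)
x,y=p[0]-30,p[1]-30
o=np.hstack([cv2.resize(im[170:290,190:320,::-1],(390,400),interpolation=cv2.INTER_CUBIC),cv2.resize(b[y:y+60,x:x+60,::-1],(400,400),interpolation=cv2.INTER_CUBIC)])
cv2.imwrite('pics/w5.png',o)
E
```

```text
clock: 11.55
eef_pos: [0.4348, 0.3945, 0.3589]
tcp_rot: [-0.635, 0.641, -0.307, 0.304]
wrist_force: [-1.4, -0.3, -4.1]
finger_gap: 0.0095
[-0.04  2.33 56.04] [-0.66  4.07 -1.2 ] [-0.04  0.22  0.02]
[258 225]
```

View pics/w5.png

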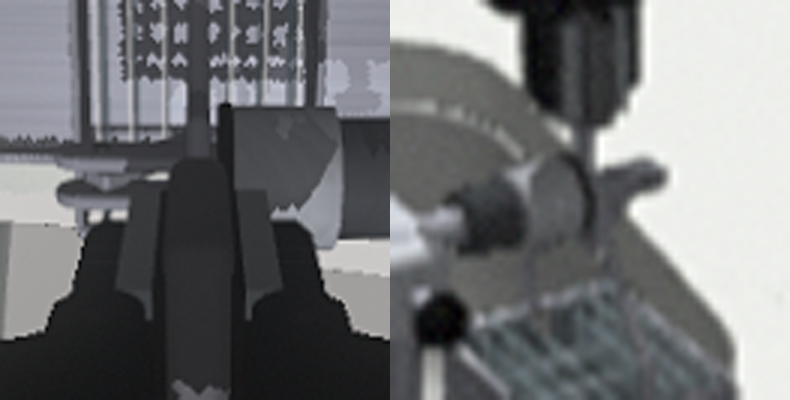

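```bash
python3 -m handwheel '[{"gripper":0,"dx":0,"dy":0,"dz":-0.03,"twist":0},{"gripper":0,"dx":0,"dy":0,"dz":-0.06,"twist":0},{"gripper":0,"dx":0,"dy":0,"dz":-0.08,"twist":0},{"gripper":0,"dx":0,"dy":0,"dz":-0.08,"twist":0}]'
python3 st.py
```

```text
clock: 12.05
eef_pos: [0.4332, 0.3932, 0.3593]
tcp_rot: [-0.636, 0.64, -0.306, 0.304]
wrist_force: [4.7, 3.8, -8.2]
finger_gap: 0.0092
[-0.02  1.89 54.02] [-0.02  8.15  6.05] [ 0.98 -1.13 -0.03]
```

Pulling back met +6 N, so the eye is firmly trapped by the keeper. I'll go back to the neutral position and release.

```bash
python3 -m handwheel '[{"gripper":0,"dx":0,"dy":0.01,"dz":0.04,"twist":0},{"gripper":0,"dx":0,"dy":0.018,"dz":0.06,"twist":0},{"gripper":0,"dx":0,"dy":0.018,"dz":0.06,"twist":0}]'
python3 st.py
python3 -m handwheel '[{"gripper":20,"dx":0,"dy":0,"dz":0,"twist":0},{"gripper":30,"dx":0,"dy":0,"dz":0,"twist":0},{"gripper":40,"dx":0,"dy":0,"dz":0,"twist":0},{"gripper":40,"dx":0,"dy":0,"dz":0,"twist":0},{"gripper":40,"dx":0,"dy":0,"dz":0,"twist":0},{"gripper":40,"dx":0,"dy":-0.3,"dz":0,"twist":0},{"gripper":40,"dx":0,"dy":-0.8,"dz":0,"twist":0},{"gripper":40,"dx":0,"dy":-1.6,"dz":0,"twist":0},{"gripper":40,"dx":0,"dy":-2.5,"dz":0,"twist":0},{"gripper":40,"dx":0,"dy":-2.5,"dz":0,"twist":0},{"gripper":40,"dx":1.2,"dy":-2.5,"dz":-1,"twist":0},{"gripper":40,"dx":1.2,"dy":-2.5,"dz":-1,"twist":0},{"gripper":40,"dx":1.2,"dy":-2.5,"dz":-1,"twist":0},{"gripper":40,"dx":1.2,"dy":-2.5,"dz":-1,"twist":0},{"gripper":40,"dx":1.2,"dy":-2.5,"dz":-1,"twist":0}]'
python3 - <<'E'
from h import *
s,im,d=wgrab('w6'); b,_=bot.grab_frame('side'); np.savez('pics/side6.npz',im=b)
p=wproj(s,[.44,.4,.15]).astype(int);print(p)
x,y=p[0]-65,p[1]-60; x2,y2=215,180
o=np.hstack([cv2.resize(im[y:y+120,x:x+130,::-1],(390,400),interpolation=cv2.INTER_CUBIC),cv2.resize(b[y2:y2+100,x2:x2+100,::-1],(400,400),interpolation=cv2.INTER_CUBIC)])
cv2.imwrite('pics/w6.png',o)
E
```

```text
clock: 12.35
eef_pos: [0.4348, 0.3944, 0.3586]
tcp_rot: [-0.636, 0.64, -0.306, 0.304]
wrist_force: [-1.8, -2.7, -1.4]
finger_gap: 0.0091
[ 0.02  2.59 56.04] [ 1.01  1.38 -3.12] [-0.34  0.43  0.02]
clock: 13.85
eef_pos: [0.4345, 0.3332, 0.459]
tcp_rot: [-0.636, 0.64, -0.306, 0.304]
wrist_force: [0.4, -0.7, 0.3]
finger_gap: 0.0404
[307 134]
```

View pics/w6.png

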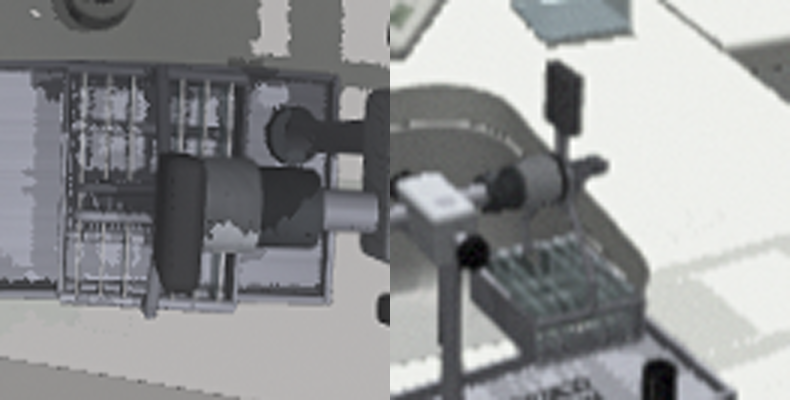

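The carrier hangs upright on the peg, with the grip above the washer face at (180,220) in the wrist crop and (563,95) in the side crop. I'll let it settle and check for swing numerically.

```bash
python3 -m handwheel '[{"gripper":40,"dx":0,"dy":0,"dz":0,"twist":0},{"gripper":40,"dx":0,"dy":0,"dz":0,"twist":0},{"gripper":40,"dx":0,"dy":0,"dz":0,"twist":0},{"gripper":40,"dx":0,"dy":0,"dz":0,"twist":0},{"gripper":40,"dx":0,"dy":0,"dz":0,"twist":0},{"gripper":40,"dx":0,"dy":0,"dz":0,"twist":0},{"gripper":40,"dx":0,"dy":0,"dz":0,"twist":0},{"gripper":40,"dx":0,"dy":0,"dz":0,"twist":0},{"gripper":40,"dx":0,"dy":0,"dz":0,"twist":0},{"gripper":40,"dx":0,"dy":0,"dz":0,"twist":0},{"gripper":40,"dx":0,"dy":0,"dz":0,"twist":0},{"gripper":40,"dx":0,"dy":0,"dz":0,"twist":0},{"gripper":40,"dx":0,"dy":0,"dz":0,"twist":0},{"gripper":40,"dx":0,"dy":0,"dz":0,"twist":0},{"gripper":40,"dx":0,"dy":0,"dz":0,"twist":0}]'
python3 - <<'E'
from h import *
np.set_printoptions(precision=4,suppress=True)
def grip(s,d):
    Q=np.array([wdep(s,u,v,d) for u in range(240,380) for v in range(70,200)])
    m=(Q[:,2]>.19)&(Q[:,2]<.225)&(np.hypot(Q[:,0]-.436,Q[:,1]-.396)<.05); P=Q[m]
    T=P[P[:,2]>P[:,2].max()-.006]; F=Q[(Q[:,2]>.05)&(Q[:,2]<.11)&(np.hypot(Q[:,0]-.436,Q[:,1]-.396)<.07)]
    return T.mean(0),P[:,2].max(),(F.min(0)+F.max(0))/2,F.min(0)[2],len(T)
s,im,d=wload('w6'); print(grip(s,d))
for k in range(3):
    s,im,d=wgrab(f'w7{k}'); print(grip(s,d))
E
```

```text
clock: 15.45
eef_pos: [0.4344, 0.3332, 0.4588]
tcp_rot: [-0.636, 0.64, -0.306, 0.304]
wrist_force: [0.2, -0.6, -0.3]
finger_gap: 0.0399Traceback (most recent call last):
  File "<stdin>", line 8, in <module>
  File "<stdin>", line 4, in grip
  File "h.py", line 26, in wdep
    def wdep(s,u,v,D): o,d=wray(s,u,v); M=np.array(bot.camera_params('wrist')['mount']); c=(rot(s)@M[:3,:3])[:,2]; return o+d*D[int(round(v)),int(round(u))]/(d@c)
                                                   ~~~~~~~~~~~~~~~~~^^^^^^^^^
ValueError: time passes only in moves, steps and waits
```

```bash
python3 - <<'E'
import h; from h import *
np.set_printoptions(precision=4,suppress=True)
c=bot.camera_params('wrist')
S=[wload('w6')]+[wgrab(f'w7{k}') for k in range(3)]
class B: 
    def camera_params(self,n): return c
h.bot=B()
for s,im,d in S:
    Q=np.array([wdep(s,u,v,d) for u in range(240,380) for v in range(70,200)])
    r=np.hypot(Q[:,0]-.436,Q[:,1]-.396); T=Q[(Q[:,2]>.203)&(Q[:,2]<.225)&(r<.05)]; F=Q[(Q[:,2]>.055)&(Q[:,2]<.11)&(r<.07)]
    print(len(T),T.mean(0),T[:,2].max(),len(F),(F.min(0)+F.max(0))/2,np.percentile(F[:,2],[2,98]))
E
```

```text
596 [0.4285 0.3905 0.2172] 0.22034345252794285 1741 [0.4336 0.3964 0.085 ] [0.0677 0.099 ]
593 [0.4285 0.3906 0.2172] 0.22022597071650274 1742 [0.4339 0.3963 0.0834] [0.0677 0.099 ]
596 [0.4285 0.3907 0.2172] 0.22070798817580214 1745 [0.4337 0.3964 0.0831] [0.0678 0.099 ]
594 [0.4285 0.3906 0.2172] 0.22024305233432037 1748 [0.4335 0.3962 0.0833] [0.0679 0.0989]
```

```bash
python3 -c "
from workcell import bot
print(bot.sense()['clock']); print(bot.close_job())"
```

```text
15.6
the job is handed in; nothing more can be done
None
```

The carrier is hanging by its eye on the peg, trapped between keeper and washer, and I handed the job in at 15.6 s. No verdict is reported.

**What I did:** I gripped the carrier and lifted it straight out of the dish. I lined the eye up to within about 1 mm of the peg sideways and about 4–5 mm above its axis. Then I slid it on until the wrist felt about 7 N from the washer, returned it to neutral, opened the gripper and backed clear.

**Last checks:**
- **Keeper:** I couldn't read its joint, so this is inferred. The depth view through the peg's slot matched the closed keeper, and pulling back about 2 mm met 6 N, so the eye is trapped.
- **Washer:** I couldn't read this joint either. The eye was still feeling the washer's push at about the position where I let go.
- **Hang:** four depth frames over about 1.7 s show the carrier still. It leans about 0.06 rad (limit 0.2), and the eye is about 155 mm above the table.
- **Robot:** the gripper is clear and the wrist force is near zero.

**What failed or disagreed:**
- The first move command was refused because rows need all five keys.
- The fixed cameras and the wrist camera disagreed by about 5 mm on the grip's position; I used the wrist values.
- A check script stopped partway after too many calibration calls; I reran it with the calibration cached.
- I did not measure the bottles again at the end, but the arm and carrier stayed clear of them.

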